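# Drop a dowel from the sliding chute into the empty holder

## Task

Slide the drop chute along its rail until it stands over the one empty holder, then press its release tab all the way down so that the dowel falls end-down into that holder. Let the tab come back up and slide the empty chute all the way back to the end of the rail where it was parked. Do not touch the dowel with the gripper, and leave the two filled holders' dowels, the screwdriver and the wood offcut as they are.

Things in the scene. Friction and masses are not known exactly. Their poses are not given: they have to be found in the camera images.
- station: Fixed drop station: brown base board 170 x 560 x 12 mm, a grey post 250 mm high at each end, a steel rail between. Origin on the bench under the board's middle; z up, y along the rail. Rail at x = +45 mm, 236 mm up; chute axis and holders at x = 0; the carriage's shelf with fin and tab at x = -60 mm (robot's side). Place and yaw vary.
- carriage (a joint): Slide of the chute carriage along the rail, in m. 0 = parked against its stop at the station's +y end, where it starts; it grows to 0.36 as the carriage moves towards station -y. The chute axis lies at station y = 0.185 - value. About 2 N of friction: it stays where it is left.
- chute_bottom (a point): Point on the chute's axis at its closed bottom (top of the hinged flap), 150 mm above the bench. The chute is an upright square aluminium tube on the carriage, 32 mm outside, 24 mm inside, from 3 to 75 mm above this point, open at the top. The flap hinges at its station +x side and swings down when the tab is pressed, reaching 41 mm below this point.
- fin_top (a point): Top middle of the carriage's handle: a black upright fin, 12 mm thick along station y, 32 mm along x, 168 to 215 mm above the bench, on a flat aluminium shelf 70 x 112 mm (top at 168 mm), at station (-60, +30) mm from the chute axis. Rigid with the carriage: pinch it from above by its +y and -y faces, or push these, to slide the chute.
- tab_top (a point): Top middle of the release tab: a flat steel square 30 x 30 mm, 195 mm above the bench when up, on the same shelf at station (-60, -30) mm from the chute axis, 60 mm from the fin. It is pressed straight down 15 mm against a spring (2.5 N at first, 6 to 7 N fully down) and springs back up.
- tab (a joint): Travel of the release tab in m: 0 = up, 0.015 = fully down. It is linked to the flap: the flap opens 0.1 rad per mm, and lets the dowel fall when the tab is about 12 to 13 mm down; press to the end.
- dowel: The loose wooden dowel standing in the chute on the closed flap: a plain round rod, 20 mm in diameter, 100 mm long, 20 to 45 g, with its top 25 mm clear of the chute's top. Origin at the centre of its lower end, z along its length (up at the start).
- holder_empty: Target, the holder without a dowel: dark wooden box tube fixed on the board, 42 mm square outside, 30 mm inside, 65 mm high, inner floor 6 mm up. Origin: centre of its underside, 12 mm above the bench; axes as the station's. Three alike stand at station x = 0, 65 mm or more apart; order and places vary. The chute axis must be within about 4 mm of its centre.
- holder_b: A second holder like the first, already filled with a dowel. Origin as for the empty one.
- holder_c: The third holder, already filled with a dowel. Origin as for the empty one.
- dowel_b: The dowel standing in holder_b, same size as the loose one, its top 118 mm above the bench. Leave it there.
- dowel_c: The dowel standing in holder_c, likewise.
- screwdriver: A screwdriver with a yellow handle, 190 mm long, lying on the bench to the right of the station. Leave it alone.
- offcut: A pale wooden offcut 90 x 60 x 32 mm lying on the bench to the left of the station. Leave it alone.

How it is judged:
By the outcome, as a careful person would: the job done as asked, in the order asked, and still so for the second after the job is handed in, with the robot touching nothing.
It also fails if it takes over 67 s, if anything falls off the work surface, if the arm or the gripper's body presses on something with over 40 N, if the wrist force passes 120 N, or if a joint passes its speed limit or range.

## Robot

A 7-joint arm with a two-finger parallel gripper is mounted at the origin on the work surface. World frame = base frame: x ahead of the robot, y to its left, z up, the work surface at z = 0. Lengths are in m, angles in rad, forces in N, time in s.
With the tool pointing down it reaches from about 0.4 to 0.875 m from the base axis. Payload 6.5 kg.
Tool frame: the origin (TCP) lies at the very end of the fingers, on their centre line; the grasp point (between the pads) lies 19 mm behind it (ctrl.tcp_to_grasp is the z of the grasp point in the tool frame, in m); z points along the fingers, y is the direction in which the jaws open and shut (so a half turn about z gives the same grasp; the last joint's range is limited). The gripper opens to 88 mm and grips with 3 to 60 N. Pads are 18 mm wide; open, the fingers measure 123 mm over their backs; the gripper's body (75 mm by 187 mm) begins 45 mm behind the grasp point.
Start: joints at [-1.168, 0.536, -0.004, 1.538, 0.003, 1.067, -0.071], TCP at [0.294, 0.58, 0.239] pointing down, gripper open.
Joint ranges: [-2.7, 2.7], [-0.37, 2.16], [-1.27, 1.26], [0.24, 2.4], [-1.31, 4.45], [0.19, 1.91], [-2.76, 2.76]. Speed limits (rad/s): [2.39, 2.39, 3.14, 3.14, 3.14, 3.14, 3.14].

## Interface

Orientations are given as a rotation vector (axis times angle).
In Python, from plant import ctrl gives the robot as it stands. The module is installed in compiled form; this text tells all that it offers.
- The arm moves only by the tool send_rows, never from a script. Its argument "plan" is a list of rows, each an object with "delta_pos": the shift along the tool's x, y, z in m, a list of three; "turn": the turn about the tool's z in rad. A call has 1 to 12 rows; each row is the pose to reach, as a shift and turn from the pose measured when the call began, along the tool's axes at that moment; what a row does not reach only later rows make up. A row lasts 1/12 s, in which the tool goes at most 41.7 mm and 7.16 degrees, less where a joint would pass 70% of its speed; a pose out of reach is approached as far as the arm can. A call with a gripper value outside its range is refused whole. "gripper" is the opening, from -1 (shut) to 1 (fully open), so that 0 is half open, set as the call begins (left out, the last holds). The fingers move at their own pace and stop on an object; "grip_force" is the grip in N (left out, the last holds). Time passes only in rows, so rows that repeat a pose let the fingers close. It gives the time, the measured TCP pose, the force and the opening at its end, in the units of the state.
- ctrl.state(): the state, without advancing time (a new reading comes with each control period).
- ctrl.capture(name): name is "scene" or "top" or "wrist"; returns (picture, depth): 420x560x3 uint8, blue, green, red; 420x560 float32, m along the optical axis (not along the pixel's ray), 0 where there is no reading.
- ctrl.camera_model(name): a dict with "mtx" (3x3 intrinsics, pixels), "R" (3x3) and "t" (3): a world point X has camera coordinates R X + t; the wrist camera has in their place "tool_from_camera" (4x4, takes a point from camera to tool coordinates, whose origin is the TCP and whose axes are the flange's). Camera axes: x right, y down, z forward; pixel columns grow to the right and rows downward; lengths in m; the calibration is good to about 2 mm. A picture is of the moment at which its call begins: read the wrist's pose just before it. camera_model takes no time and is no camera call.
- ctrl.close_job(): hands the job in, once; it reports no verdict.
The state is a dict: "clock": time; "q": joint angles; "joint_velocities": joint speeds; "joint_efforts": joint torques, N m; "position": TCP position; "eef_rot": TCP orientation; "contact_force": force on the tool from outside, world axes, zero at the start; "ft_torque": the same for the moment, N m; "finger_gap": opening from 0.0 (shut) to 1.0 (fully open).
Only numpy, scipy, OpenCV 4.12 (cv2) and the standard library are available. Lean on these libraries where they do the work, as an engineer would, in place of code of your own. Each camera call takes 0.05 s, during which the arm holds its last target. There are 200 camera calls.

## Working session

There is one attempt and no reset: what is moved stays moved. The work goes in short steps, Python scripts to look and compute and a tool call to move; the robot and the scene stay as the last step left them, time stands still between calls to the robot, and variables do not carry over. Pictures are saved under pics/ and viewed, about 8 in all and at most 12, crops included, and the job is handed in when it is done.

Besides the shell and the picture viewer there is one more tool, called after "Request:" by a JSON object that holds its "api" and its "payload", one argument or row to a line. send_rows: Moves the arm, as the interface text tells. Its arguments: {"type":"object","properties":{"plan":{"type":"array","items":{"type":"object","properties":{"delta_pos":{"type":"array","items":{"type":"number"}},"turn":{"type":"number"}}}},"gripper":{"type":"number"},"grip_force":{"type":"number"}},"required":["plan"]}

```bash
mkdir -p pics
cat > h.py <<'E'
import numpy as np, cv2
from scipy.spatial.transform import Rotation as Ro
from plant import ctrl
def world(name,pts,D,st=None):
    m=ctrl.camera_model(name);out=[]
    for u,v in pts:
        w=D[max(0,v-1):v+2,max(0,u-1):u+2];w=w[w>0];d=np.median(w) if w.size else np.nan
        c=np.linalg.inv(m["mtx"])@[u,v,1]*d
        if "R" in m: out.append(m["R"].T@(c-m["t"]))
        else:
            p=(m["tool_from_camera"]@np.r_[c,1])[:3]
            out.append(Ro.from_rotvec(st["eef_rot"]).apply(p)+st["position"])
    return np.array(out)
E
python3 - <<'E'
from h import *
s=ctrl.state();print(s)
for n in("scene","top"):
    p,D=ctrl.capture(n);cv2.imwrite(f"pics/{n}0.png",cv2.resize(p,(800,600)));np.save(f"{n}0.npy",D);cv2.imwrite(f"{n}0raw.png",p)
E
```

```text
{'clock': 0.0, 'q': array([-1.16823772,  0.53716794, -0.00444659,  1.53885979,  0.00263961,
        1.06730572, -0.07116293]), 'joint_velocities': array([-0.00076308,  0.00103508,  0.00116789,  0.00118434,  0.00085575,
       -0.00229875, -0.00060165]), 'joint_efforts': array([ 1.00500956e-04, -5.70978355e+01,  9.91073549e-01, -2.51599950e+01,
       -5.62749733e-02,  1.80208858e-02,  1.58628609e-04]), 'position': array([0.29339986, 0.57932519, 0.23784307]), 'eef_rot': array([-7.29337276e-01, -3.05550446e+00,  2.69775277e-03]), 'contact_force': array([ 0.03280049, -0.03575212, -0.51278598]), 'ft_torque': array([ 0.02120529,  0.03658029, -0.04167953]), 'finger_gap': 0.9991535024174909}
```

View pics/scene0.png

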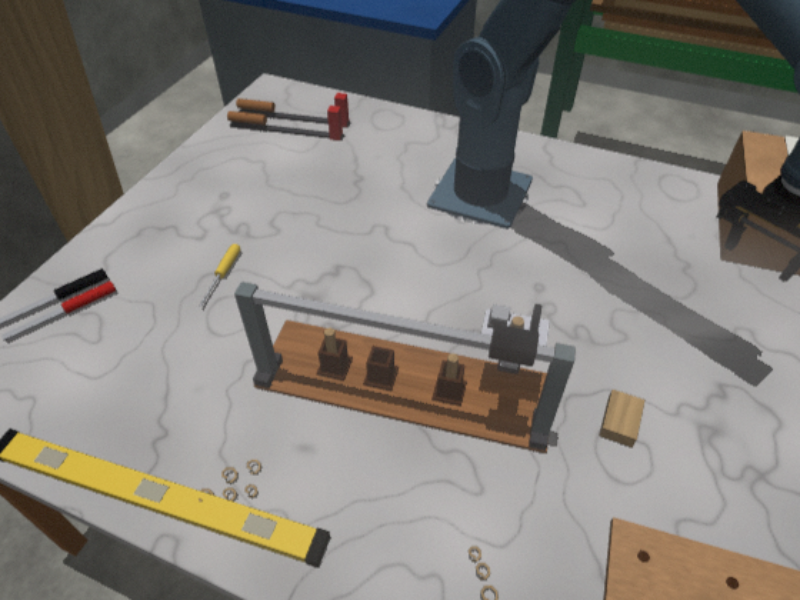

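View pics/top0.png

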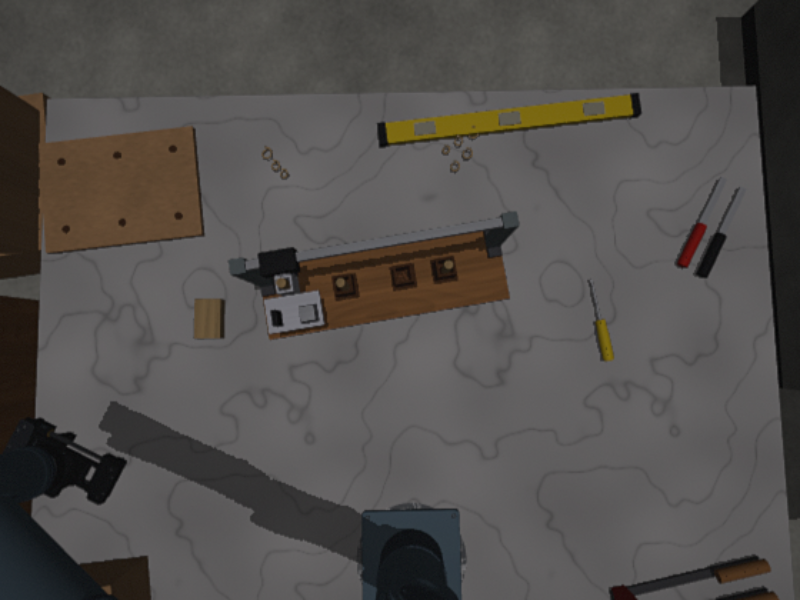

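The scene view shows the station with the middle holder empty, at about (380,365); the filled ones are at (333,355) and (450,380). In the top view the empty holder is at about (403,277), the fin at (277,317) and the tab at (308,313). Next I enlarge the top view.

Run:
```python
from h import *
p=cv2.imread("top0raw.png")[140:245,155:365]
cv2.imwrite("pics/topc.png",cv2.resize(cv2.convertScaleAbs(p,alpha=1.6),None,fx=3.8,fy=3.8,interpolation=cv2.INTER_CUBIC))
```

```text
(no output)
```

View pics/topc.png

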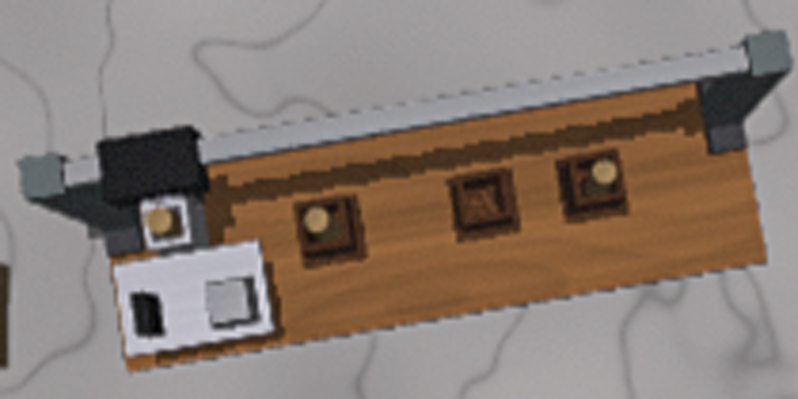

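The crop shows fin top ≈(144,313), tab ≈(229,300), chute top ≈(168,221), empty holder ≈(483,204), and post tops at (43,176) and (769,53). I intersect rays with the known heights.

```bash
cat >> h.py <<'E'
def ray(name,pts,z,st=None):
    m=ctrl.camera_model(name);out=[]
    if "R" in m: R=m["R"].T;o=-R@m["t"]
    else:
        T=m["tool_from_camera"];Rt=Ro.from_rotvec(st["eef_rot"]).as_matrix();R=Rt@T[:3,:3];o=Rt@T[:3,3]+st["position"]
    for (u,v),zz in zip(pts,np.broadcast_to(z,len(pts))):
        d=R@np.linalg.inv(m["mtx"])@[u,v,1];out.append(o+d*(zz-o[2])/d[2])
    return np.array(out)
E
python3 - <<'E'
from h import *
np.set_printoptions(precision=4,suppress=True)
n=["fin","tab","chute","dowel","hb","he","hc","postL","postR","bdNR","bdNL"]
px=np.array([(144,313),(229,300),(170,221),(161,221),(326,228),(483,204),(591,186),(43,176),(769,53),(768,262),(129,370)])/3.8+[155,140]-0.4
P=ray("top",px,[.215,.195,.225,.25,.077,.077,.077,.25,.25,.012,.012])
D=np.load("top0.npy");Q=world("top",px.round().astype(int),D)
for a,b,c in zip(n,P,Q):print(a,b,c)
m=ctrl.camera_model("top");print("cam",-m["R"].T@m["t"])
d=P[7]-P[8];yaw=np.arctan2(-d[0],d[1]);print("yaw posts",yaw,np.linalg.norm(d))
d=P[4]-P[6];print(np.arctan2(-d[0],d[1]));d=P[10]-P[9];print(np.arctan2(-d[0],d[1]),np.linalg.norm(d))
u=np.array([-np.sin(yaw),np.cos(yaw),0]);e=np.array([u[1],-u[0],0])
O=(P[7]+P[8])/2-.045*e;print("O",O)
for a,b in zip(n,P):print(a,"x %.4f y %.4f"%((b-O)@e,(b-O)@u))
w=ctrl.camera_model("wrist");print(w)
E
```

```text
fin [0.5322 0.2511 0.215 ] [0.5321 0.2525 0.2148]
tab [0.5416 0.1931 0.195 ] [0.5404 0.1928 0.1945]
chute [0.5977 0.2301 0.225 ] [0.5943 0.226  0.2483]
dowel [0.5949 0.2311 0.25  ] [0.5941 0.2308 0.2509]
hb [0.6065 0.134  0.077 ] [0.6017 0.1315 0.1107]
he [0.6239 0.0049 0.077 ] [0.632  0.0041 0.0184]
hc [ 0.6371 -0.0843  0.077 ] [ 0.6369 -0.0845  0.0678]
postL [0.6284 0.3143 0.25  ] [0.6283 0.3142 0.2496]
postR [ 0.707  -0.2016  0.25  ] [ 0.7059 -0.2017  0.2496]
bdNR [ 0.5768 -0.2398  0.012 ] [ 0.5763 -0.2429  0.0004]
bdNL [0.4945 0.3109 0.012 ] [0.4944 0.3099 0.01  ]
cam [ 0.4734 -0.0005  1.3003]
yaw posts 0.1511738409054285 0.5218294721460035
0.1392670696967017
0.14834839630961927 0.5568710872319849
O [0.6232 0.0496 0.25  ]
fin x -0.0597 y 0.2129
tab x -0.0591 y 0.1541
chute x 0.0019 y 0.1823
dowel x -0.0007 y 0.1837
hb x -0.0038 y 0.0859
he x -0.0061 y -0.0443
hc x -0.0064 y -0.1344
postL x 0.0450 y 0.2609
postR x 0.0450 y -0.2609
bdNR x -0.0895 y -0.2791
bdNL x -0.0879 y 0.2777
{'mtx': array([[323.2674,   0.    , 275.4455],
       [  0.    , 323.2674, 204.5767],
       [  0.    ,   0.    ,   1.    ]]), 'tool_from_camera': array([[-0.0001, -0.9461, -0.324 ,  0.0848],
       [ 1.    ,  0.0004, -0.0014, -0.0003],
       [ 0.0014, -0.324 ,  0.9461, -0.147 ],
       [ 0.    ,  0.    ,  0.    ,  1.    ]])}
```

```bash
cat >> h.py <<'E'
YAW=0.149
def plan(wps,yaw=YAW):
    s=ctrl.state();R=Ro.from_rotvec(s["eef_rot"]);M=R.as_matrix()
    y=M[:,1];cur=np.arctan2(y[1],y[0]);t=-((yaw+np.pi/2-cur+np.pi/2)%np.pi-np.pi/2)
    print("t",round(s["clock"],2),"pos",s["position"].round(4),"zax",M[:,2].round(3),"turn",round(t,4),"F",np.round(s["contact_force"],1),"gap",round(s["finger_gap"]*88,1))
    for w in wps:print(w,"->",R.inv().apply(np.array(w)-s["position"]).round(4))
E
python3 - <<'E'
from h import *
plan([(.293,.579,.30),(.37,.47,.30),(.532,.252,.30)])
E
```

```text
t 0.1 pos [0.2934 0.5794 0.238 ] zax [-0.001 -0.001 -1.   ] turn -0.6177 F [ 0.2 -0.4  1.2] gap 87.9
(0.293, 0.579, 0.3) -> [ 0.0002 -0.0006 -0.062 ]
(0.37, 0.47, 0.3) -> [-0.1178 -0.0631 -0.0619]
(0.532, 0.252, 0.3) -> [-0.3608 -0.1844 -0.0617]
```

Request:
{"api": "send_rows", "payload": {
  "plan": [
    {"delta_pos":[0,0,-0.03],"turn":0},
    {"delta_pos":[0,0,-0.062],"turn":0},
    {"delta_pos":[-0.03,-0.015,-0.062],"turn":-0.06},
    {"delta_pos":[-0.066,-0.034,-0.062],"turn":-0.13},
    {"delta_pos":[-0.102,-0.052,-0.062],"turn":-0.2},
    {"delta_pos":[-0.138,-0.07,-0.062],"turn":-0.27},
    {"delta_pos":[-0.174,-0.089,-0.062],"turn":-0.34},
    {"delta_pos":[-0.21,-0.107,-0.062],"turn":-0.41},
    {"delta_pos":[-0.246,-0.126,-0.062],"turn":-0.48},
    {"delta_pos":[-0.282,-0.144,-0.062],"turn":-0.55},
    {"delta_pos":[-0.318,-0.162,-0.062],"turn":-0.6},
    {"delta_pos":[-0.345,-0.176,-0.062],"turn":-0.618}
  ],
  "gripper": -0.09
}}

```text
clock: 1.1
position: [0.5236, 0.2627, 0.3]
eef_rot: [0.234, -3.132, 0.004]
contact_force: [0.7, 0.1, 0.1]
finger_gap: 0.455
```

Request:
{"api": "send_rows", "payload": {
  "plan": [
    {"delta_pos":[0.0,0,0],"turn":0},
    {"delta_pos":[0,0,0],"turn":0},
    {"delta_pos":[0,0,0],"turn":0}
  ]
}}

```text
clock: 1.35
position: [0.5229, 0.2634, 0.2997]
eef_rot: [0.234, -3.131, 0.004]
contact_force: [-0.9, -0.4, -0.5]
finger_gap: 0.456
```

Run:
```python
from h import *
plan([(.532,.252,.30)])
s=ctrl.state();p,D=ctrl.capture("wrist");cv2.imwrite("pics/w1.png",cv2.resize(p,(800,600)));np.save("w1.npy",D);import pickle;pickle.dump(s,open("w1.pkl","wb"))
```

```text
t 1.35 pos [0.5229 0.2634 0.2997] zax [-0.001 -0.002 -1.   ] turn -0.0001 F [-0.9 -0.4 -0.5] gap 40.1
(0.532, 0.252, 0.3) -> [-0.0073 -0.0127 -0.0003]
```

View pics/w1.png

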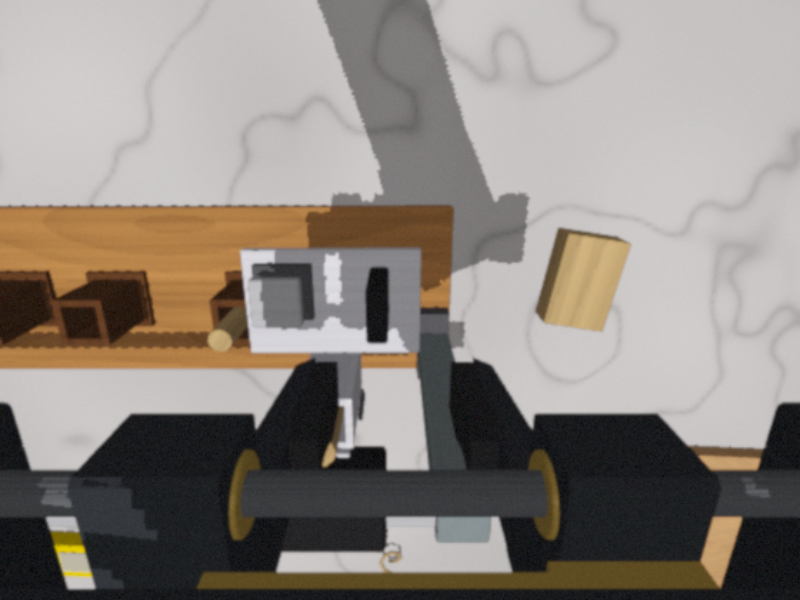

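The wrist view shows the fin at (377,305), the tab at (277,300), a filled holder partly hidden behind the shelf and the empty one at (85,310). The edges are level in the image, so the yaw is right. I take exact centres from the depth.

```bash
cat >> h.py <<'E'
def cloud(name,D,s=None):
    m=ctrl.camera_model(name);v,u=np.mgrid[:D.shape[0],:D.shape[1]];d=D.ravel();k=d>0
    c=(np.linalg.inv(m["mtx"])@np.stack([u.ravel(),v.ravel(),np.ones(d.size)])*d)[:,k]
    if "R" in m: return ((c.T-m["t"])@m["R"])
    T=m["tool_from_camera"];p=c.T@T[:3,:3].T+T[:3,3]
    return Ro.from_rotvec(s["eef_rot"]).apply(p)+s["position"]
def box(P,lo,hi,ctr,r,yaw=YAW):
    e=np.array([np.cos(yaw),np.sin(yaw)]);u=np.array([-e[1],e[0]])
    k=(P[:,2]>lo)&(P[:,2]<hi)&(np.hypot(P[:,0]-ctr[0],P[:,1]-ctr[1])<r);Q=P[k]
    a=Q[:,:2]@e;b=Q[:,:2]@u
    A=np.percentile(a,[1,99]);B=np.percentile(b,[1,99]);c=A.mean()*e+B.mean()*u
    print(len(Q),"ctr",c.round(4),"size",np.ptp(A).round(4),np.ptp(B).round(4),"u",round(B.mean(),4),"e",round(A.mean(),4),"z",np.median(Q[:,2]).round(4));return c
E
python3 - <<'E'
from h import *;import pickle
s=pickle.load(open("w1.pkl","rb"));P=cloud("wrist",np.load("w1.npy"),s)
print("wrist");box(P,.208,.222,(.532,.252),.025);box(P,.188,.202,(.541,.193),.025);box(P,.163,.173,(.537,.22),.08)
box(P,.070,.084,(.624,.005),.035);box(P,.07,.084,(.637,-.084),.035)
P=cloud("top",np.load("top0.npy"))
print("top");box(P,.208,.222,(.532,.252),.025);box(P,.188,.202,(.541,.193),.025);box(P,.163,.173,(.537,.22),.08)
box(P,.070,.084,(.624,.005),.035);box(P,.07,.084,(.637,-.084),.035);box(P,.07,.084,(.606,.134),.035);box(P,.24,.26,(.595,.231),.02)
E
```

```text
wrist
645 ctr [0.5318 0.2547] size 0.0313 0.0118 u 0.173 e 0.5637 z 0.2156
1279 ctr [0.5404 0.1957] size 0.0286 0.0292 u 0.1134 e 0.5635 z 0.1958
6293 ctr [0.5456 0.2265] size 0.0702 0.1101 u 0.143 e 0.5732 z 0.1689
901 ctr [0.6305 0.0053] size 0.0423 0.0426 u -0.0883 e 0.6243 z 0.0774
102 ctr [ 0.6481 -0.0671] size 0.03 0.0039 u -0.1626 e 0.6309 z 0.0733
top
54 ctr [0.5315 0.2537] size 0.0308 0.0118 u 0.172 e 0.5633 z 0.2144
114 ctr [0.5404 0.1942] size 0.0292 0.0293 u 0.1118 e 0.5632 z 0.194
707 ctr [0.5452 0.2252] size 0.0695 0.1107 u 0.1418 e 0.5726 z 0.1677
90 ctr [0.6303 0.0042] size 0.0418 0.041 u -0.0894 e 0.6239 z 0.0766
99 ctr [ 0.6445 -0.089 ] size 0.0422 0.0417 u -0.1837 e 0.6242 z 0.0764
107 ctr [0.6098 0.1371] size 0.0422 0.0418 u 0.045 e 0.6234 z 0.0761
52 ctr [0.5999 0.2338] size 0.0279 0.0183 u 0.1421 e 0.628 z 0.2495
```

Run:
```python
from h import *
plan([(.532,.2545,.30),(.532,.2545,.178)])
```

```text
t 1.4 pos [0.5224 0.2644 0.2997] zax [-0.001 -0.002 -1.   ] turn 0.0019 F [-0.2  0.9 -0.1] gap 40.3
(0.532, 0.2545, 0.3) -> [-0.008  -0.0112 -0.0003]
(0.532, 0.2545, 0.178) -> [-0.0082 -0.011   0.1217]
```

Request:
{"api": "send_rows", "payload": {
  "plan": [
    {"delta_pos":[-0.008,-0.011,0]},
    {"delta_pos":[-0.008,-0.011,0.02]},
    {"delta_pos":[-0.008,-0.011,0.045]},
    {"delta_pos":[-0.008,-0.011,0.07]},
    {"delta_pos":[-0.008,-0.011,0.09]},
    {"delta_pos":[-0.008,-0.011,0.108]},
    {"delta_pos":[-0.008,-0.011,0.12]},
    {"delta_pos":[-0.008,-0.011,0.122]},
    {"delta_pos":[-0.008,-0.011,0.122]}
  ]
}}

```text
schema error: expected keys delta_pos, turn
```

Request:
{"api": "send_rows", "payload": {
  "plan": [
    {"delta_pos":[0,0,0]},
    {"delta_pos":[0,0,0]},
    {"delta_pos":[0,0,0]},
    {"delta_pos":[0,0,0]},
    {"delta_pos":[0,0,0]},
    {"delta_pos":[0,0,0]}
  ],
  "gripper": -1,
  "grip_force": 15
}}

```text
schema error: expected keys delta_pos, turn
```

Run:
```python
from h import *
u=np.array([-np.sin(YAW),np.cos(YAW)])
s=ctrl.state();p=s["position"];print("u",p[:2]@u)
plan([(*(p[:2]-.2313*u),p[2])])
```

```text
u 0.18387373203530197
t 1.4 pos [0.5224 0.2644 0.2997] zax [-0.001 -0.002 -1.   ] turn 0.0019 F [-0.2  0.9 -0.1] gap 40.3
(np.float64(0.5567675805660925), np.float64(0.0356201528286251), np.float64(0.2997341915093972)) -> [ 0.0004 -0.2313  0.0004]
```

Request:
{"api": "send_rows", "payload": {
  "plan": [
    {"delta_pos":[-0.008,-0.011,0],"turn":0},
    {"delta_pos":[-0.008,-0.011,0.02],"turn":0},
    {"delta_pos":[-0.008,-0.011,0.045],"turn":0},
    {"delta_pos":[-0.008,-0.011,0.07],"turn":0},
    {"delta_pos":[-0.008,-0.011,0.09],"turn":0},
    {"delta_pos":[-0.008,-0.011,0.108],"turn":0},
    {"delta_pos":[-0.008,-0.011,0.12],"turn":0},
    {"delta_pos":[-0.008,-0.011,0.122],"turn":0},
    {"delta_pos":[-0.008,-0.011,0.122],"turn":0}
  ]
}}

```text
clock: 2.15
position: [0.5315, 0.2547, 0.1773]
eef_rot: [0.238, -3.13, 0.004]
contact_force: [1.0, -0.2, 1.2]
finger_gap: 0.46
```

Request:
{"api": "send_rows", "payload": {
  "plan": [
    {"delta_pos":[0,0,0],"turn":0},
    {"delta_pos":[0,0,0],"turn":0},
    {"delta_pos":[0,0,0],"turn":0},
    {"delta_pos":[0,0,0],"turn":0},
    {"delta_pos":[0,0,0],"turn":0},
    {"delta_pos":[0,0,0],"turn":0}
  ],
  "gripper": -1,
  "grip_force": 15
}}

```text
clock: 2.65
position: [0.5319, 0.255, 0.178]
eef_rot: [0.238, -3.131, 0.003]
contact_force: [-1.5, -0.3, 4.5]
finger_gap: 0.133
```

Run:
```python
from h import *
u=np.array([-np.sin(YAW),np.cos(YAW)])
s=ctrl.state();p=s["position"];print("u",p[:2]@u)
plan([(*(p[:2]-.2313*u),p[2])])
```

```text
u 0.17317755449029787
t 2.65 pos [0.5319 0.255  0.178 ] zax [-0.001 -0.002 -1.   ] turn 0.0027 F [-1.5 -0.3  4.5] gap 11.7
(np.float64(0.5662196353850993), np.float64(0.02622300589620155), np.float64(0.17804505170548168)) -> [ 0.0006 -0.2313  0.0004]
```

Request:
{"api": "send_rows", "payload": {
  "plan": [
    {"delta_pos":[0,-0.003,0],"turn":0.0},
    {"delta_pos":[0,-0.01,0],"turn":0.0},
    {"delta_pos":[0,-0.02,0],"turn":0.0},
    {"delta_pos":[0,-0.03,0],"turn":0.0},
    {"delta_pos":[0,-0.04,0],"turn":0.0},
    {"delta_pos":[0,-0.05,0],"turn":0.0},
    {"delta_pos":[0,-0.06,0],"turn":0.0},
    {"delta_pos":[0,-0.07,0],"turn":0.0},
    {"delta_pos":[0,-0.08,0],"turn":0.0},
    {"delta_pos":[0,-0.09,0],"turn":0.0},
    {"delta_pos":[0,-0.097,0],"turn":0.0},
    {"delta_pos":[0,-0.1,0],"turn":0.0}
  ]
}}

```text
clock: 3.65
position: [0.5472, 0.1541, 0.1781]
eef_rot: [0.235, -3.131, 0.004]
contact_force: [1.2, 2.6, -4.9]
finger_gap: 0.136
```

Run:
```python
from h import *
u=np.array([-np.sin(YAW),np.cos(YAW)])
s=ctrl.state();p=s["position"];t=np.array([.5662,.0262]);print("u",p[:2]@u)
plan([(*t,.178)])
```

```text
u 0.07116984023227173
t 3.65 pos [0.5472 0.1541 0.1781] zax [-0.002 -0.003 -1.   ] turn 0.001 F [ 1.2  2.6 -4.9] gap 12.0
(np.float64(0.5662), np.float64(0.0262), 0.178) -> [ 0.0004 -0.1293  0.0004]
```

Request:
{"api": "send_rows", "payload": {
  "plan": [
    {"delta_pos":[0,-0.005,0],"turn":0.0},
    {"delta_pos":[0,-0.015,0],"turn":0.0},
    {"delta_pos":[0,-0.028,0],"turn":0.0},
    {"delta_pos":[0,-0.042,0],"turn":0.0},
    {"delta_pos":[0,-0.056,0],"turn":0.0},
    {"delta_pos":[0,-0.07,0],"turn":0.0},
    {"delta_pos":[0,-0.084,0],"turn":0.0},
    {"delta_pos":[0,-0.098,0],"turn":0.0},
    {"delta_pos":[0,-0.11,0],"turn":0.0},
    {"delta_pos":[0,-0.12,0],"turn":0.0},
    {"delta_pos":[0,-0.127,0],"turn":0.0},
    {"delta_pos":[0,-0.129,0],"turn":0.0}
  ]
}}

```text
clock: 4.65
position: [0.5671, 0.0238, 0.1781]
eef_rot: [0.232, -3.132, 0.006]
contact_force: [5.0, 2.8, -7.8]
finger_gap: 0.134
```

Request:
{"api": "send_rows", "payload": {
  "plan": [
    {"delta_pos":[0,0,0],"turn":0},
    {"delta_pos":[0,0,0],"turn":0},
    {"delta_pos":[0,0,0],"turn":0}
  ]
}}

```text
clock: 4.9
position: [0.5673, 0.0221, 0.1781]
eef_rot: [0.231, -3.133, 0.009]
contact_force: [4.5, -1.8, -6.3]
finger_gap: 0.14
```

Run:
```python
from h import *
u=np.array([-np.sin(YAW),np.cos(YAW)])
s=ctrl.state();p=s["position"];t=np.array([.5662,.0262]);print("u",p[:2]@u)
plan([(*t,.178)])
p,D=ctrl.capture("scene");cv2.imwrite("pics/s2.png",cv2.resize(cv2.convertScaleAbs(p[180:340,150:420],alpha=1.5),None,fx=2.9,fy=2.9,interpolation=cv2.INTER_CUBIC))
P=cloud("scene",D);m=ctrl.camera_model("scene")
p,D=ctrl.capture("top");P=cloud("top",D)
for z,r in((.25,.014),):
    box(P,.242,.256,(.634,.004),.02)
```

```text
u -0.06237386043846273
t 4.9 pos [0.5673 0.0221 0.1781] zax [-0.    -0.006 -1.   ] turn -0.0021 F [ 4.5 -1.8 -6.3] gap 12.4
(np.float64(0.5662), np.float64(0.0262), 0.178) -> [0.0005 0.0042 0.0001]
2 ctr [ 0.6375 -0.    ] size 0.0019 0.0003 u -0.0946 e 0.6304 z 0.2481
```

View pics/s2.png

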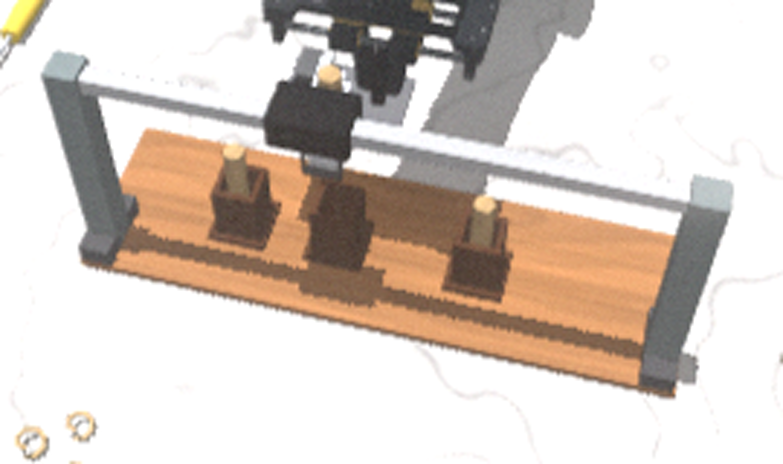

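The chute is now roughly over the empty middle holder (bottom at about (323,165), holder at (338,215)). The TCP reads 4 mm past the target, so I correct that.

Request:
{"api": "send_rows", "payload": {
  "plan": [
    {"delta_pos":[0,0.002,0],"turn":0},
    {"delta_pos":[0,0.004,0],"turn":0},
    {"delta_pos":[0,0.004,0],"turn":0},
    {"delta_pos":[0,0.004,0],"turn":0}
  ]
}}

```text
clock: 5.33
position: [0.5666, 0.0271, 0.1781]
eef_rot: [0.232, -3.132, 0.008]
contact_force: [5.1, -0.2, -4.0]
finger_gap: 0.136
```

```bash
cat > chk.py <<'E'
from h import *
u=np.array([-np.sin(YAW),np.cos(YAW)])
s=ctrl.state();print("u",s["position"][:2]@u,"want -.0583")
plan([(.5662,.0262,.178)])
s=ctrl.state();p,D=ctrl.capture("wrist");P=cloud("wrist",D,s);cv2.imwrite("wraw.png",p)
box(P,.188,.202,(.575,-.033),.025)
box(P,.163,.173,(.58,0),.08)
E
python3 chk.py
```

```text
u -0.05734459518772223 want -.0583
t 5.33 pos [0.5666 0.0271 0.1781] zax [-0.    -0.005 -1.   ] turn -0.0011 F [ 5.1 -0.2 -4. ] gap 11.9
(0.5662, 0.0262, 0.178) -> [ 0.0005 -0.0008  0.0001]
2726 ctr [ 0.574  -0.0323] size 0.0265 0.0292 u -0.1171 e 0.5628 z 0.1957
8119 ctr [ 0.5791 -0.0014] size 0.0678 0.1097 u -0.0873 e 0.5724 z 0.1689
```

Within 1 mm. I release the fin and lift, then check again from above.

Request:
{"api": "send_rows", "payload": {
  "plan": [
    {"delta_pos":[0,0,0],"turn":0},
    {"delta_pos":[0,0,0],"turn":0},
    {"delta_pos":[0,0,0],"turn":0},
    {"delta_pos":[0,0,-0.015],"turn":0},
    {"delta_pos":[0,0,-0.035],"turn":0},
    {"delta_pos":[0,0,-0.06],"turn":0},
    {"delta_pos":[0,0,-0.08],"turn":0},
    {"delta_pos":[0,0,-0.08],"turn":0}
  ],
  "gripper": -0.15
}}

```text
clock: 6.05
position: [0.5687, 0.0277, 0.2624]
eef_rot: [-0.231, 3.127, -0.007]
contact_force: [1.0, 0.3, -0.5]
finger_gap: 0.426
```

```bash
cat >> chk.py <<'E'
box(P,.208,.222,(.566,.026),.025)
p,D=ctrl.capture("top");P=cloud("top",D);print("top");box(P,.163,.173,(.58,0),.08);box(P,.188,.202,(.575,-.033),.025)
plan([(.5749,-.033,.258),(.5749,-.033,.20)])
E
python3 chk.py
```

```text
u -0.057019733584340634 want -.0583
t 6.05 pos [0.5687 0.0277 0.2624] zax [ 0.006 -0.004 -1.   ] turn -0.0014 F [ 1.   0.3 -0.5] gap 37.5
(0.5662, 0.0262, 0.178) -> [ 0.0031 -0.0007  0.0844]
1746 ctr [ 0.5755 -0.0322] size 0.0294 0.0292 u -0.1173 e 0.5644 z 0.1958
8038 ctr [ 0.5803 -0.0014] size 0.07 0.11 u -0.0876 e 0.5736 z 0.1689
850 ctr [0.5662 0.0267] size 0.0307 0.0112 u -0.0576 e 0.5639 z 0.2156
top
47 ctr [ 0.5827 -0.0445] size 0.0626 0.0256 u -0.1306 e 0.5696 z 0.1684
21 ctr [ 0.5826 -0.0387] size 0.0154 0.0096 u -0.1248 e 0.5704 z 0.1952
t 6.15 pos [0.5667 0.0276 0.2586] zax [ 0.001 -0.005 -1.   ] turn -0.0012 F [-0.8  0.3 -0. ] gap 37.6
(0.5749, -0.033, 0.258) -> [ 0.0008 -0.0611  0.0009]
(0.5749, -0.033, 0.2) -> [ 0.0008 -0.0608  0.0589]
```

The chute is within 0.7 mm of the target. I shut the gripper, move over the tab and press.

Request:
{"api": "send_rows", "payload": {
  "plan": [
    {"delta_pos":[0,-0.02,0],"turn":0},
    {"delta_pos":[0,-0.045,0],"turn":0},
    {"delta_pos":[0,-0.06,0],"turn":0},
    {"delta_pos":[0,-0.06,0],"turn":0},
    {"delta_pos":[0,-0.06,0.015],"turn":0},
    {"delta_pos":[0,-0.06,0.035],"turn":0},
    {"delta_pos":[0,-0.06,0.05],"turn":0},
    {"delta_pos":[0,-0.06,0.055],"turn":0},
    {"delta_pos":[0,-0.06,0.055],"turn":0},
    {"delta_pos":[0,-0.06,0.055],"turn":0}
  ],
  "gripper": -1
}}

```text
clock: 6.98
position: [0.5754, -0.0314, 0.2038]
eef_rot: [0.233, -3.132, 0.007]
contact_force: [0.3, 0.4, 0.3]
finger_gap: 0.004
```

Run:
```python
from h import *
plan([(.5752,-.0325,.197),(.5752,-.0325,.180)])
```

```text
t 6.98 pos [ 0.5754 -0.0314  0.2038] zax [-0.    -0.004 -1.   ] turn -0.0006 F [0.3 0.4 0.3] gap 0.4
(0.5752, -0.0325, 0.197) -> [ 0.0003 -0.001   0.0068]
(0.5752, -0.0325, 0.18) -> [ 0.0003 -0.0009  0.0238]
```

Request:
{"api": "send_rows", "payload": {
  "plan": [
    {"delta_pos":[0,-0.001,0.006],"turn":0},
    {"delta_pos":[0,-0.001,0.01],"turn":0},
    {"delta_pos":[0,-0.001,0.014],"turn":0},
    {"delta_pos":[0,-0.001,0.018],"turn":0},
    {"delta_pos":[0,-0.001,0.021],"turn":0},
    {"delta_pos":[0,-0.001,0.024],"turn":0},
    {"delta_pos":[0,-0.001,0.025],"turn":0},
    {"delta_pos":[0,-0.001,0.025],"turn":0},
    {"delta_pos":[0,-0.001,0.025],"turn":0}
  ]
}}

```text
clock: 7.73
position: [0.5763, -0.0323, 0.1804]
eef_rot: [-0.233, 3.132, -0.006]
contact_force: [-3.0, 0.3, 14.8]
finger_gap: 0.003
```

Request:
{"api": "send_rows", "payload": {
  "plan": [
    {"delta_pos":[0,0,0.001],"turn":0},
    {"delta_pos":[0,0,0.001],"turn":0},
    {"delta_pos":[0,0,0.001],"turn":0}
  ]
}}

```text
clock: 7.98
position: [0.5763, -0.0324, 0.1804]
eef_rot: [-0.232, 3.131, -0.006]
contact_force: [-2.6, 0.4, 11.3]
finger_gap: 0.004
```

Run:
```python
from h import *
plan([])
p,D=ctrl.capture("scene");cv2.imwrite("pics/s3.png",cv2.resize(cv2.convertScaleAbs(p[180:340,150:420],alpha=1.5),None,fx=2.9,fy=2.9,interpolation=cv2.INTER_CUBIC))
```

```text
t 7.98 pos [ 0.5763 -0.0324  0.1804] zax [ 0.002 -0.004 -1.   ] turn -0.0008 F [-2.6  0.4 11.3] gap 0.4
```

View pics/s3.png

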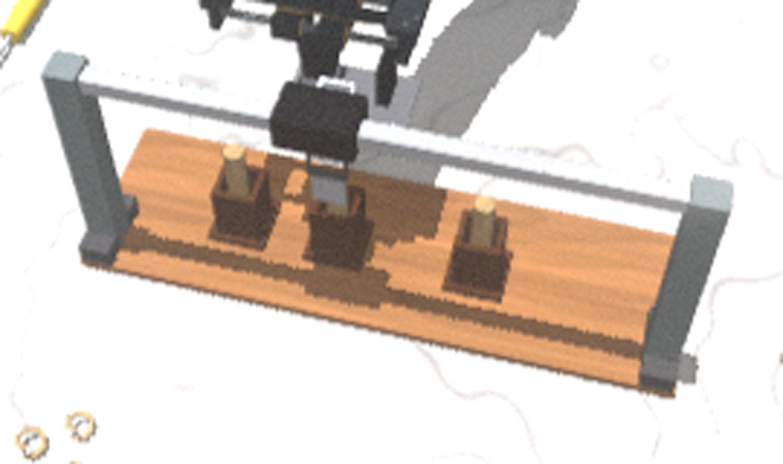

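The tab is at its stop (z 0.180, about 11 N), the chute is empty and the dowel is in the middle holder at about (338,200) with the flap hanging open. I lift so the tab returns, then move over the fin.

Request:
{"api": "send_rows", "payload": {
  "plan": [
    {"delta_pos":[0,0,-0.005],"turn":0},
    {"delta_pos":[0,0,-0.01],"turn":0},
    {"delta_pos":[0,0,-0.015],"turn":0},
    {"delta_pos":[0,0,-0.025],"turn":0},
    {"delta_pos":[0,0,-0.05],"turn":0},
    {"delta_pos":[0,0,-0.078],"turn":0},
    {"delta_pos":[0,0,-0.078],"turn":0},
    {"delta_pos":[0,0.025,-0.078],"turn":0},
    {"delta_pos":[0,0.05,-0.078],"turn":0},
    {"delta_pos":[0,0.06,-0.078],"turn":0},
    {"delta_pos":[0,0.06,-0.078],"turn":0},
    {"delta_pos":[0,0.06,-0.078],"turn":0}
  ]
}}

```text
clock: 9.03
position: [0.5672, 0.0268, 0.2581]
eef_rot: [-0.234, 3.132, -0.007]
contact_force: [0.2, 0.0, 0.2]
finger_gap: 0.009
```

Request:
{"api": "send_rows", "payload": {
  "plan": [
    {"delta_pos":[0,0,0],"turn":0},
    {"delta_pos":[0,0,0],"turn":0},
    {"delta_pos":[0,0,0],"turn":0},
    {"delta_pos":[0,0,0],"turn":0}
  ],
  "gripper": -0.15
}}

```text
clock: 9.37
position: [0.5673, 0.0257, 0.258]
eef_rot: [-0.232, 3.132, -0.008]
contact_force: [0.5, -0.7, 0.3]
finger_gap: 0.283
```

```bash
python3 chk.py
python3 - <<'E'
from h import *
plan([(.5664,.0267,.178)])
p,D=ctrl.capture("scene");cv2.imwrite("pics/s4.png",cv2.resize(cv2.convertScaleAbs(p[180:340,150:420],alpha=1.5),None,fx=2.9,fy=2.9,interpolation=cv2.INTER_CUBIC))
E
```

```text
u -0.058758356771823575 want -.0583
t 9.37 pos [0.5673 0.0257 0.258 ] zax [ 0.001 -0.005 -1.   ] turn -0.0014 F [ 0.5 -0.7  0.3] gap 24.9
(0.5662, 0.0262, 0.178) -> [0.0011 0.001  0.08  ]
1810 ctr [ 0.5755 -0.0321] size 0.0294 0.0291 u -0.1172 e 0.5644 z 0.1958
7964 ctr [ 0.5801 -0.0015] size 0.0696 0.11 u -0.0876 e 0.5734 z 0.1689
907 ctr [0.5664 0.0266] size 0.0311 0.0117 u -0.0577 e 0.5641 z 0.2156
top
43 ctr [ 0.5829 -0.0451] size 0.0627 0.0219 u -0.1311 e 0.5698 z 0.1673
22 ctr [ 0.5825 -0.0394] size 0.0147 0.01 u -0.1255 e 0.5702 z 0.1949
t 9.47 pos [0.5673 0.0262 0.258 ] zax [ 0.001 -0.005 -1.   ] turn -0.0007 F [0.2 0.5 0.4] gap 32.7
(0.5749, -0.033, 0.258) -> [ 0.0012 -0.0597  0.0003]
(0.5749, -0.033, 0.2) -> [ 0.0013 -0.0594  0.0583]
t 9.47 pos [0.5673 0.0262 0.258 ] zax [ 0.001 -0.005 -1.   ] turn -0.0007 F [0.2 0.5 0.4] gap 32.7
(0.5664, 0.0267, 0.178) -> [0.0009 0.001  0.08  ]
```

View pics/s4.png

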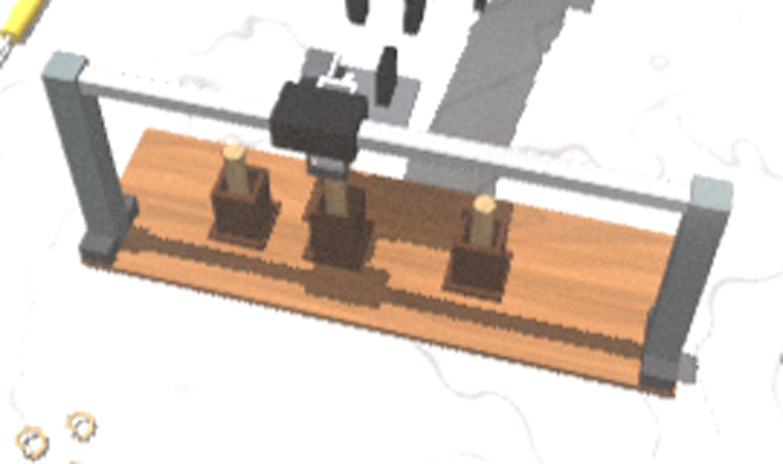

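The dowel stands in the middle holder at about (337,200), the flap is shut and the tab is back up at z 0.196. I pinch the fin and slide the chute back.

Request:
{"api": "send_rows", "payload": {
  "plan": [
    {"delta_pos":[0.001,0.001,0.02],"turn":0},
    {"delta_pos":[0.001,0.001,0.04],"turn":0},
    {"delta_pos":[0.001,0.001,0.058],"turn":0},
    {"delta_pos":[0.001,0.001,0.072],"turn":0},
    {"delta_pos":[0.001,0.001,0.08],"turn":0},
    {"delta_pos":[0.001,0.001,0.08],"turn":0},
    {"delta_pos":[0.001,0.001,0.08],"turn":0}
  ]
}}

```text
clock: 10.1
position: [0.5664, 0.0269, 0.1782]
eef_rot: [-0.233, 3.132, -0.007]
contact_force: [0.2, -0.0, -0.2]
finger_gap: 0.423
```

Request:
{"api": "send_rows", "payload": {
  "plan": [
    {"delta_pos":[0,0,0],"turn":0},
    {"delta_pos":[0,0,0],"turn":0},
    {"delta_pos":[0,0,0],"turn":0},
    {"delta_pos":[0,0,0],"turn":0},
    {"delta_pos":[0,0,0],"turn":0},
    {"delta_pos":[0,0,0],"turn":0}
  ],
  "gripper": -1
}}

```text
clock: 10.6
position: [0.5667, 0.0269, 0.1788]
eef_rot: [-0.233, 3.131, -0.007]
contact_force: [-0.9, 0.9, 4.0]
finger_gap: 0.136
```

Request:
{"api": "send_rows", "payload": {
  "plan": [
    {"delta_pos":[0,0.003,0],"turn":0.0},
    {"delta_pos":[0,0.01,0],"turn":0.0},
    {"delta_pos":[0,0.02,0],"turn":0.0},
    {"delta_pos":[0,0.032,0],"turn":0.0},
    {"delta_pos":[0,0.044,0],"turn":0.0},
    {"delta_pos":[0,0.056,0],"turn":0.0},
    {"delta_pos":[0,0.068,0],"turn":0.0},
    {"delta_pos":[0,0.08,0],"turn":0.0},
    {"delta_pos":[0,0.092,0],"turn":0.0},
    {"delta_pos":[0,0.104,0],"turn":0.0},
    {"delta_pos":[0,0.113,0],"turn":0.0},
    {"delta_pos":[0,0.118,0],"turn":0.0}
  ]
}}

```text
clock: 11.6
position: [0.5484, 0.147, 0.1788]
eef_rot: [-0.238, 3.131, -0.005]
contact_force: [-1.7, -3.2, 7.8]
finger_gap: 0.134
```

Run:
```python
from h import *
plan([(.5319,.2550,.178)])
```

```text
t 11.6 pos [0.5484 0.147  0.1788] zax [ 0.002 -0.003 -1.   ] turn 0.0025 F [-1.7 -3.2  7.8] gap 11.8
(0.5319, 0.255, 0.178) -> [0.     0.1092 0.0004]
```

Request:
{"api": "send_rows", "payload": {
  "plan": [
    {"delta_pos":[0,0.003,0],"turn":0.0},
    {"delta_pos":[0,0.013,0],"turn":0.0},
    {"delta_pos":[0,0.025,0],"turn":0.0},
    {"delta_pos":[0,0.037,0],"turn":0.0},
    {"delta_pos":[0,0.049,0],"turn":0.0},
    {"delta_pos":[0,0.061,0],"turn":0.0},
    {"delta_pos":[0,0.073,0],"turn":0.0},
    {"delta_pos":[0,0.083,0],"turn":0.0},
    {"delta_pos":[0,0.092,0],"turn":0.0},
    {"delta_pos":[0,0.098,0],"turn":0.0},
    {"delta_pos":[0,0.102,0],"turn":0.0},
    {"delta_pos":[0,0.104,0],"turn":0.0}
  ]
}}

```text
clock: 12.6
position: [0.5324, 0.2523, 0.1788]
eef_rot: [-0.24, 3.13, -0.003]
contact_force: [-0.3, -2.6, 5.7]
finger_gap: 0.135
```

Request:
{"api": "send_rows", "payload": {
  "plan": [
    {"delta_pos":[0,0.001,0],"turn":0},
    {"delta_pos":[0,0.002,0],"turn":0},
    {"delta_pos":[0,0.003,0],"turn":0},
    {"delta_pos":[0,0.003,0],"turn":0}
  ]
}}

```text
clock: 12.93
position: [0.5319, 0.2552, 0.1788]
eef_rot: [-0.24, 3.13, -0.004]
contact_force: [0.2, -3.3, 4.5]
finger_gap: 0.135
```

Run:
```python
from h import *
plan([(.5319,.2550,.178)])
```

```text
t 12.93 pos [0.5319 0.2552 0.1788] zax [ 0.002 -0.002 -1.   ] turn 0.0038 F [ 0.2 -3.3  4.5] gap 11.9
(0.5319, 0.255, 0.178) -> [ 0.0001 -0.0001  0.0008]
```

Probably at the stop. I push a little further to confirm by force.

Request:
{"api": "send_rows", "payload": {
  "plan": [
    {"delta_pos":[0,0.001,0],"turn":0},
    {"delta_pos":[0,0.002,0],"turn":0},
    {"delta_pos":[0,0.003,0],"turn":0},
    {"delta_pos":[0,0.003,0],"turn":0},
    {"delta_pos":[0,0.003,0],"turn":0}
  ]
}}

```text
clock: 13.35
position: [0.5319, 0.2552, 0.1788]
eef_rot: [-0.236, 3.131, -0.009]
contact_force: [0.3, -8.7, 7.9]
finger_gap: 0.134
```

Run:
```python
from h import *
plan([(.5319,.2550,.178)])
```

```text
t 13.35 pos [0.5319 0.2552 0.1788] zax [ 0.002 -0.006 -1.   ] turn 0.0016 F [ 0.3 -8.7  7.9] gap 11.8
(0.5319, 0.255, 0.178) -> [ 0.0001 -0.0002  0.0008]
```

The force rose from 3.3 to 8.7 N with no motion, so the chute is against its stop. I relax, release, lift and back off.

Request:
{"api": "send_rows", "payload": {
  "plan": [
    {"delta_pos":[0,0,0],"turn":0},
    {"delta_pos":[0,0,0],"turn":0},
    {"delta_pos":[0,0,0],"turn":0},
    {"delta_pos":[0,0,0],"turn":0},
    {"delta_pos":[0,0,-0.015],"turn":0},
    {"delta_pos":[0,0,-0.04],"turn":0},
    {"delta_pos":[0,0,-0.07],"turn":0},
    {"delta_pos":[0,0,-0.1],"turn":0},
    {"delta_pos":[0.02,0,-0.11],"turn":0},
    {"delta_pos":[0.05,0,-0.11],"turn":0},
    {"delta_pos":[0.08,0,-0.11],"turn":0},
    {"delta_pos":[0.1,0,-0.11],"turn":0}
  ],
  "gripper": -0.15
}}

```text
clock: 14.35
position: [0.4302, 0.2412, 0.2886]
eef_rot: [-0.239, 3.132, -0.008]
contact_force: [-0.6, -0.5, 0.9]
finger_gap: 0.423
```

Request:
{"api": "send_rows", "payload": {
  "plan": [
    {"delta_pos":[0.02,0,0],"turn":0},
    {"delta_pos":[0.02,0,0],"turn":0},
    {"delta_pos":[0.02,0,0],"turn":0},
    {"delta_pos":[0.02,0,0],"turn":0}
  ]
}}

```text
clock: 14.68
position: [0.4109, 0.2386, 0.2888]
eef_rot: [-0.239, 3.131, -0.007]
contact_force: [0.6, 0.4, 0.1]
finger_gap: 0.423
```

Run:
```python
from h import *
plan([])
p,D=ctrl.capture("top");P=cloud("top",D)
box(P,.163,.173,(.545,.226),.08);box(P,.208,.222,(.532,.254),.025);box(P,.188,.202,(.5404,.194),.025);box(P,.1,.13,(.630,.004),.03);box(P,.1,.13,(.6098,.137),.03)
q,_=ctrl.capture("scene")
f=lambda a:cv2.resize(cv2.convertScaleAbs(a,alpha=1.5),(700,290),interpolation=cv2.INTER_CUBIC)
cv2.imwrite("pics/end.png",np.vstack([f(p[130:270,110:448]),f(q[170:340,120:530])]))
```

```text
t 14.68 pos [0.4109 0.2386 0.2888] zax [ 0.002 -0.005 -1.   ] turn 0.0036 F [0.6 0.4 0.1] gap 37.2
724 ctr [0.5558 0.2267] size 0.0911 0.1107 u 0.1417 e 0.5833 z 0.1676
53 ctr [0.5312 0.2535] size 0.0307 0.012 u 0.1718 e 0.5629 z 0.2147
116 ctr [0.5406 0.1942] size 0.0296 0.0288 u 0.1118 e 0.5635 z 0.1944
37 ctr [0.6328 0.0059] size 0.017 0.018 u -0.0881 e 0.6266 z 0.1166
38 ctr [0.6081 0.1371] size 0.0187 0.018 u 0.0453 e 0.6217 z 0.1173
```

View pics/end.png

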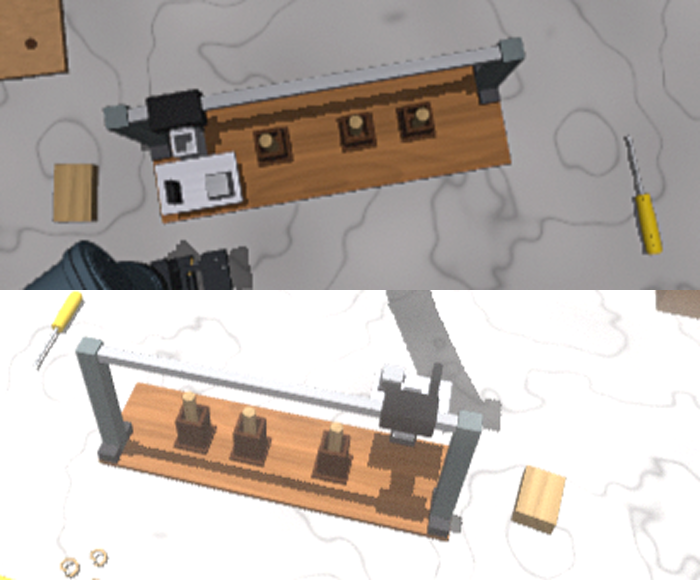

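All three holders are filled, with the new dowel at about (355,122) in the top half. The chute is empty and parked, matching its start to within 0.2 mm in station y. The gripper is clear.

```bash
python3 -c "
from plant import ctrl
print(ctrl.close_job())"
```

```text
the job is handed in; nothing more can be done
None
```

The job is done and handed in at about 15 s on the robot's clock; no verdict is reported.

- **What I did:** I pinched the fin and slid the chute 0.231 m to the empty middle holder, overshooting by 4 mm and correcting it. I then pressed the tab fully down, let it spring back, and slid the empty chute back to its parked stop.
- **Chute over the holder:** it stood within about 0.7 mm of the holder's centre along the rail before the press.
- **Dowel:** it stands end-down in the middle holder, with its top at 0.117 m like the others.
- **Tab and stop:** the tab came back up to 0.195 m. At the stop the push rose to 8.7 N with no motion.
- **Parked position:** the fin and tab are within 0.2 mm of their starting places along the rail. One crude shelf measurement gave an outsize 91 mm width across the rail, probably because it took in part of the chute; the other readings agreed.
- **Left alone:** the two filled holders' dowels, the screwdriver and the offcut look unmoved in the final pictures.

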